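Load the infrared sample plate and close the compartment

TASK

Take the sample plate with the blue grip out of its rack and slide its ears down into the sprung slots of the bracket in the spectrometer's sample compartment until it sits fully home, flat on the bracket's sill with the spring clips closed over its ears. The bracket's height has been changed and the clips drag, so feel the plate home with a light hand and do not press it hard. Then let go and slide the compartment cover fully shut, leaving everything else where it is.

Things in the scene. Friction and masses are not known exactly. Their poses are not given: they have to be found in the camera images.
- sample_plate: Plate to load: aluminium, 76 wide (x) x 5 thick (y) x 50 high (z), pale pellet in a dark ring on its face, blue grip on its top edge. At each end an ear, 10 long, 5 thick, from the lower edge up to 32, rounded above and below (96 over both ears). Origin: middle of the lower edge. Fits either way round. About 0.12 kg. Stands loosely in one groove of the rack.
- plate_grip (a point): Middle of the sample plate's blue grip, 61 above its lower edge; the grip is 26 along the plate's x, 10 thick along its y and 22 high. Axes as the plate's.
- film_plate: Bystander: same plate with a yellow grip, in another groove of the rack. Leave it.
- empty_plate: Bystander: same plate with a grey grip, in another groove of the rack. Leave it.
- plate_rack: White fixed rack, 190 (its x) x 120 (its y); origin under its middle. Three grooves along its y at x = -65, 0, +65, each 8 wide between 16 high ribs; the plates stand on the groove floor 8 above the table, grips uppermost, grip tops at 80.
- cover (a joint): Dark sliding cover of the compartment, 205 x 200 x 10 mm, top at 161 above the table. Opening in m: 0 fully shut, up to 0.2; it slides along the spectrometer's x, opening to its +x (rear); shut it by moving it to -x. Slides with about 3 N of friction and stays where it is left; starts open.
- cover_handle (a point): Middle of the black bar handle on the cover: 12 thick (spectrometer's x) x 70 long (y) x 28 high (161 to 189 above the table). Nothing stands beside it on the cover.
- reagent_bottle: Bystander: amber bottle, 86 across, 200 high. Leave it.
- salt_jar: Bystander: white jar with blue cap, 64 across, 85 high. Leave it.
- mortar: Bystander: stone-coloured mortar with its pestle, 84 across. Leave it.
- pellet_die: Bystander: steel pellet die, 60 across, 80 high. Leave it.
- vial: Bystander: small clear vial with white cap, 28 across, 50 high. Leave it.
- spectrometer: Fixed ivory bench spectrometer, front to its -x. Origin on the table under the middle of the sample compartment: an open well 190 (x) x 210 (y), floor 45 above the table. Front wall (x -125 to -95) and rear deck (x 95 to 310) are 150 high; the housings at both sides (|y| 105 to 200, x -125 to 310) are 190 high. Pressing the plate on the bracket's sill with over 25 N spoils it.
- mount (a point): Middle of the top of the dark carriage that carries the aluminium bracket, 51 above the table; axes as the spectrometer's. The bracket stands on it, clamped 0 to 14 higher by its height screw: the height is not reported. Its flat rigid sill is 8 + that above this point, so 8 to 22. Home, the plate's lower edge lies on the sill, its middle over this point, its x along the spectrometer's x.
- clip_near (a joint): Copper spring clip of the slot nearer the robot; value = how far it is pushed aside (m), to the spectrometer's +y: 0 at rest, 0.0022 while an ear slides past its nose, 0.0012 once the ear is home and the nose has closed over its top; an ear left 1 mm high holds it 0.0017 aside. Sliding past both clips takes 3 to 14 N, easing a little over the last 3 mm; on the sill it rises sharply.
- clip_far (a joint): The same clip in the farther slot. Slots: 90 apart (mid-ear), facing each other, open at the top. Their posts rise 38 above the sill, flared mouths to 46, guiding 3 to 4 mm of error. The ear slides between a rigid face on the -y side (2.5 from the middle) and the clip on the +y side, which touches first about 38 above home; ears have 1.5 play at each end.
Mind the look-alikes: they are no part of the job. What is meant by the plate_rack is not pink, and is the larger of those in its own colour.

How it is judged:
On the way, in this order (a step that is already met when the one before it is completed fails the run):
1. the sample plate is lifted clear of the rack (z of sample_plate in the frame of plate_rack above 0.05 m), for 0.1 s.
2. the sample plate sits fully home in the bracket (value of joint clip_near between 0.0008 and 0.0017 m and value of joint clip_far between 0.0008 and 0.0017 m and z of sample_plate in the frame of mount below 0.026 m and horizontal distance between sample_plate and mount below 0.005 m and angle between sample_plate's own z axis and vertical below 0.04 rad and angle between the x axis of sample_plate and the x axis of spectrometer, either way round below 0.06 rad), for 0.2 s.
At the end, for the whole second after the job is handed in: The sample plate is home: both clips have closed over its ears (0.8 to 1.7 mm aside, so within 1 mm of the sill), upright and square (within 5 mm of the carriage's middle, tilt under 0.04, yaw under 0.06 rad), at rest and let go; the cover is shut to within 4 mm (all of step 2 and linear speed of sample_plate below 0.01 m/s and value of joint cover below 0.004 m); the robot touches nothing.
It fails at once if the plate is pressed on the bracket's sill with more than 25 N (contact force between sample_plate and bracket_c1 above 25 N).
It fails at once if the plate is forced: its contact forces on the spectrometer with bracket and clips, added up, pass 70 N (contact force between sample_plate and spectrometer above 70 N).
It fails at once if another plate is disturbed (distance of any of film_plate, empty_plate from where it was at the start of the episode above 0.015 m).
It fails at once if something else on the bench is knocked (distance of any of reagent_bottle, salt_jar, mortar, pellet_die, vial from where it was at the start of the episode above 0.02 m).
It also fails if it takes over 69 s, if anything falls off the work surface, if the arm or the gripper's body presses on something with over 40 N, if the wrist force passes 120 N, or if a joint passes its speed limit or range.

ROBOT

A 6-joint arm with a two-finger parallel gripper is mounted at the origin on the work surface. World frame = base frame: x ahead of the robot, y to its left, z up, the work surface at z = 0. Lengths are in m, angles in rad, forces in N, time in s.
With the tool pointing down it reaches from about 0.35 to 0.925 m from the base axis. Payload 6.4 kg.
Tool frame: the origin (TCP) lies at the centre of the arm's flange, where the gripper is bolted on; the fingertips stand 173 mm ahead of it and the grasp point (between the pads) lies 155 mm ahead of it; z points along the fingers, y is the line along which they close (so a half turn about z gives the same grasp; the last joint's range is limited). The gripper opens to 85 mm and grips with 20 to 120 N. Pads are 22 mm wide; open, the fingers measure 114 mm over their backs; the gripper's body (76 mm by 85 mm) begins 54 mm behind the grasp point. The pads swing forward as they close: fully open they stand 13 mm farther back than shut.
Start: joints at [-1.467, 0.245, 1.558, -0, 1.339, -0.174], TCP at [0.178, -0.625, 0.405] pointing down, gripper open.
Joint ranges: [-3.13, 3.13], [-1.02, 2.26], [0.13, 2.54], [-0.95, 4.09], [0.21, 2.88], [-2.74, 2.74]. Speed limits (rad/s): [2.57, 2.57, 3.14, 3.14, 3.14, 3.14].

INTERFACE

Orientations are given as a 3x3 rotation matrix whose columns are the frame's x, y, z axes.
In Python, from workcell import robot, vision gives the robot as it stands.
- The arm moves only by the tool drive_tool, never from a script. Its argument "commands" is text: rows parted by semicolons, each of 5 numbers parted by spaces: the shift along the tool's x, y, z in m, then the turn about the tool's z in degrees, then the opening, from 0 (shut) to 1 (fully open). In form: tx ty tz yaw fingers; .... A call has 1 to 5 rows; each row shifts and turns the commanded pose from where the row before left it, along the tool's axes as they then stand; what a row does not reach is not made up. A row lasts 1/10 s, in which the tool goes at most 50 mm and 8.59 degrees, less where a joint would pass 70% of its speed; a pose out of reach is approached as far as the arm can. A call is refused whole if a number of a shift passes 0.05 or a number of a turn 8.59, either way. A call with a gripper value outside its range is refused whole. The fingers move at their own pace and stop on an object; "newtons" is the grip in N (left out, the last holds). Time passes only in rows, so rows that do not move let the fingers close. It gives the time, the measured TCP pose, the force, the opening and the grip force at its end, in the units of the state.
- robot.get_obs(): the state, without advancing time (a new reading comes with each control period).
- vision.grab_frame(name): name is "scene" or "top" or "wrist"; returns the picture (384x512x3 uint8, red, green, blue); there is no depth.
- vision.camera_model(name): a dict with "intrinsics" (3x3 intrinsics, pixels), "world_from_camera" (4x4, takes a point from camera to world coordinates); the wrist camera has in their place "T_tool_cam" (4x4, takes a point from camera to tool coordinates, whose origin is the TCP and whose axes are the flange's). Camera axes: x right, y down, z forward; pixel columns grow to the right and rows downward; lengths in m; the calibration is good to about 2 mm. A picture is of the moment at which its call begins: read the wrist's pose just before it. camera_model takes no time and is no camera call.
- robot.sign_off(): hands the job in; it is judged then, once.
The state is a dict: "time": time; "joints": joint angles; "qvel": joint speeds; "effort": joint torques, N m; "tcp_pos": TCP position; "ee_rot": TCP orientation; "force": force on the tool from outside, world axes, zero at the start; "torque": the same for the moment, N m; "grip_width": finger opening in m; "grasp_force": force on a finger pad.
Only numpy, scipy, OpenCV 4.12 (cv2) and the standard library are available. Lean on these libraries where they do the work, as an engineer would, in place of code of your own. Each camera call takes 0.05 s, during which the arm holds its last target. There are 200 camera calls.

## Working session

There is one attempt and no reset: what is moved stays moved. The work goes in short steps, Python scripts to look and compute and a tool call to move; the robot and the scene stay as the last step left them, time stands still between calls to the robot, and variables do not carry over. Pictures are saved under pics/ and viewed, at most 10 in all, crops included, and the job is handed in when it is done.

Besides the shell and the picture viewer there is one more tool, called after "Call:" in YAML: its name, and indented under it one key for each argument. drive_tool: Moves the arm, as the interface text tells. Its arguments: {"type":"object","properties":{"commands":{"type":"string"},"newtons":{"type":"number"}},"required":["commands"]}

```bash
mkdir -p pics; cat > h.py <<'E'
import numpy as np, cv2
from workcell import robot, vision
def grab(n,f=None):
    im=vision.grab_frame(n)
    if f: cv2.imwrite('pics/'+f,im[:,:,::-1])
    return im
def cam(n):
    m=vision.camera_model(n);K=np.array(m['intrinsics'])
    if n=='wrist':
        o=robot.get_obs();T=np.eye(4);T[:3,:3]=o['ee_rot'];T[:3,3]=o['tcp_pos'];W=T@np.array(m['T_tool_cam'])
    else: W=np.array(m['world_from_camera'])
    return K,W
def ray(c,px,z):
    K,W=c;d=W[:3,:3]@np.linalg.solve(K,[px[0],px[1],1]);o=W[:3,3]
    return o+d*(z-o[2])/d[2]
def proj(c,p):
    K,W=c;q=W[:3,:3].T@(np.array(p)-W[:3,3]);u=K@q;return u[:2]/u[2]
E
python3 - <<'E'
from h import *
a=grab('top','top.png');b=grab('scene','scene.png')
for n in('top','scene'):
    K,W=cam(n);print(n,K[0,0],W.round(3).tolist())
cv2.imwrite('pics/both.png',np.hstack([a,b])[:,:,::-1])
o=robot.get_obs();print(o['time'],o['ee_rot'],o['grip_width'],o['force'],vision.camera_model('wrist'))
E
```

```text
top 414.55738098497915 [[-0.004, -0.986, 0.167, 0.244], [-1.0, 0.004, -0.002, 0.024], [0.001, -0.167, -0.986, 1.484], [0.0, 0.0, 0.0, 1.0]]
scene 378.81843174230926 [[-0.138, 0.862, -0.488, 1.059], [0.99, 0.12, -0.069, 0.107], [-0.001, -0.493, -0.87, 1.131], [0.0, 0.0, 0.0, 1.0]]
0.1 [[ 9.61661030e-01  2.74240830e-01 -1.75414988e-04]
 [ 2.74240708e-01 -9.61659484e-01  1.75263521e-03]
 [ 3.11954647e-04 -1.73354691e-03 -9.99998449e-01]] 0.08546365872734338 [ 0.30510164 -0.35591526 -0.58942402] {'intrinsics': array([[305.24455719,   0.        , 257.96494063],
       [  0.        , 305.24455719, 188.33092845],
       [  0.        ,   0.        ,   1.        ]]), 'T_tool_cam': array([[ 2.74514202e-05, -9.64169727e-01, -2.65286141e-01,
         6.82668211e-02],
       [ 9.99998841e-01, -3.77421546e-04,  1.47519888e-03,
         1.08821239e-03],
       [-1.52246681e-03, -2.65285874e-01,  9.64168599e-01,
         3.01647243e-02],
       [ 0.00000000e+00,  0.00000000e+00,  0.00000000e+00,
         1.00000000e+00]])}
```

View pics/top.png

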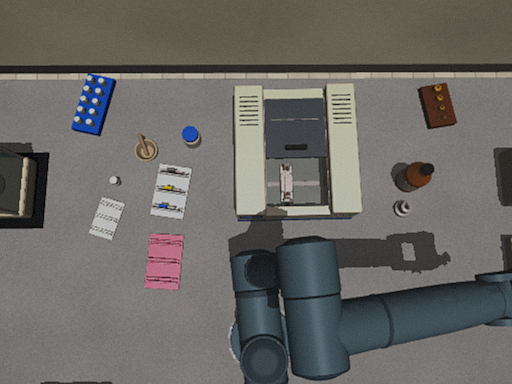

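View pics/scene.png

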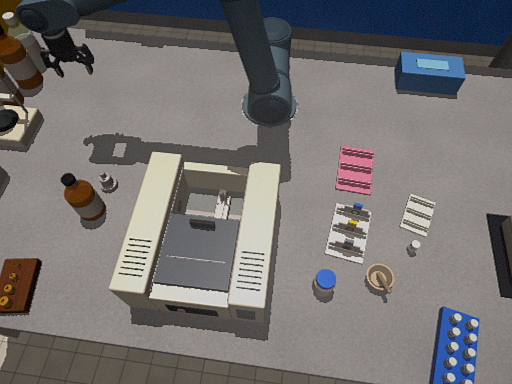

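Candidates for the rack are the white rack at top (171,190), the small white one at (107,218) and the pink one at (165,261). The larger white one holding plates fits. Grip candidates in it are blue (163,205), yellow (167,187) and grey (173,170), and blue is the target. I'll confirm with a crop and measure coarsely.

```bash
python3 - <<'E'
from h import *
a=cv2.imread('pics/top.png');b=cv2.imread('pics/scene.png')
A=cv2.resize(a[80:230,90:370],None,fx=2.8,fy=2.8,interpolation=cv2.INTER_CUBIC)
cv2.imwrite('pics/crop.png',A)
ct,cs=cam('top'),cam('scene')
def blob(im,x0,x1,y0,y1,lo,hi,k=1):
    h=cv2.cvtColor(im,cv2.COLOR_BGR2HSV);m=cv2.inRange(h,lo,hi);z=np.zeros_like(m);z[y0:y1,x0:x1]=m[y0:y1,x0:x1]
    v,u=np.nonzero(z);return (u.mean(),v.mean()),len(u)
B=((100,120,60),(130,255,255));Y=((18,120,80),(34,255,255))
for nm,c in(('blue',B),('yel',Y)):
    p,n=blob(a,145,195,160,222,*c);q,k=blob(b,325,375,195,265,*c)
    print(nm,p,n,ray(ct,p,.075),q,k,ray(cs,q,.072))
h=cv2.cvtColor(a,cv2.COLOR_BGR2HSV)
m=((h[...,1]<40)&(h[...,2]>150)).astype(np.uint8);z=np.zeros_like(m);z[155:225,145:195]=m[155:225,145:195]
v,u=np.nonzero(z);r=cv2.minAreaRect(np.c_[u,v].astype(np.float32));print(r)
bx=cv2.boxPoints(r);print([ray(ct,q,.02).round(4).tolist() for q in bx])
for n,q,zz in(('handle',(296,147),.189),('mount',(286,183),.06),('house L front',(236,216),.19),('house R front',(360,212),.19),('L rear',(234,86),.19),('Rrear',(354,84),.19)): print(n,ray(ct,q,zz).round(4))
E
```

```text
blue (np.float64(162.36), np.float64(205.44)) 25 [0.44783805 0.33934143 0.075     ] (np.float64(358.15384615384613), np.float64(204.8846153846154)) 26 [0.4470338  0.33971522 0.072     ]
yel (np.float64(167.78571428571428), np.float64(187.28571428571428)) 28 [0.51116619 0.32266648 0.075     ] (np.float64(352.1304347826087), np.float64(222.91304347826087)) 46 [0.51360921 0.3218996  0.072     ]
((170.45599365234375, 190.9919891357422), (33.451576232910156, 52.771202087402344), 10.30484676361084)
[[0.4254, 0.3971, 0.02], [0.615, 0.3701, 0.02], [0.5922, 0.2501, 0.02], [0.4035, 0.2796, 0.02]]
handle [ 0.6204 -0.1118  0.189 ]
mount [ 0.5275 -0.0876  0.06  ]
house L front [0.3967 0.0814 0.19  ]
house R front [ 0.4077 -0.3086  0.19  ]
L rear [0.83   0.0894 0.19  ]
Rrear [ 0.8355 -0.3087  0.19  ]
```

View pics/crop.png

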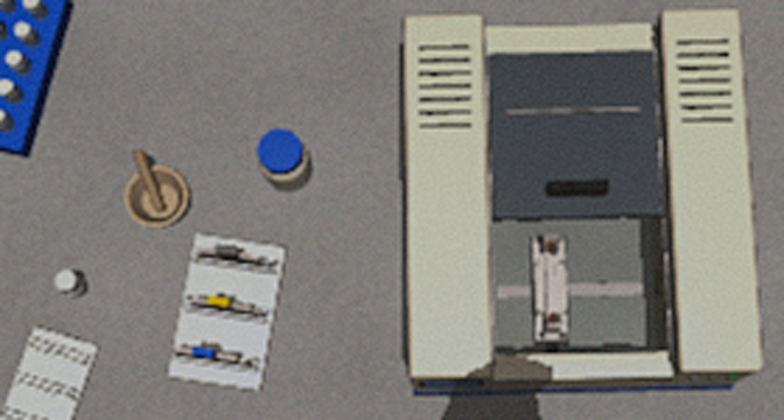

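The crop confirms the blue grip at about (205,352) in the front groove of the large white rack. The bracket is at about (549,290) with copper clips at both ends. On the way to the rack I'll look down over the bracket with the wrist camera.

```bash
cat >> h.py <<'E'
def plan(wps,f=1,step=.049):
    """world waypoints (x,y,z,theta_deg of tool x) -> rows, calls of 5"""
    o=robot.get_obs();p=np.array(o['tcp_pos']);R=np.array(o['ee_rot']);t=np.degrees(np.arctan2(R[1,0],R[0,0]));rows=[]
    for w in wps:
        q=np.array(w[:3]);dt=(w[3]-t+180)%360-180;n=max(1,int(np.ceil(max(np.linalg.norm(q-p)/step,abs(dt)/8.5))))
        for i in range(n):
            d=(q-p)/(n-i);a=np.radians(t);c,s=np.cos(a),np.sin(a);y=-round((w[3]-t+180)%360-180,2)/(n-i);y=round(y,2)
            l=np.round([c*d[0]+s*d[1],s*d[0]-c*d[1],-d[2]],4)
            p=p+[c*l[0]+s*l[1],s*l[0]-c*l[1],-l[2]];t-=y
            rows.append('%g %g %g %g %g'%(*l,y,f))
    for i in range(0,len(rows),5):print('; '.join(rows[i:i+5]))
E
python3 -c "
from h import *
plan([(.40,-.45,.45,8),(.44,-.09,.45,0)])"
```

```text
0.0435 -0.0179 -0.0077 1.32 1; 0.0431 -0.0189 -0.0077 1.32 1; 0.0427 -0.0199 -0.0077 1.32 1; 0.0422 -0.0208 -0.0077 1.32 1; 0.0417 -0.0218 -0.0078 1.32 1
0.0412 -0.0228 -0.0077 1.32 1; 0.0112 -0.0439 -0 1 1; 0.0104 -0.0441 -0 1 1; 0.0097 -0.0442 -0 1 1; 0.0089 -0.0444 -0 1 1
0.0081 -0.0445 -0 1 1; 0.0074 -0.0447 -0 1 1; 0.0066 -0.0448 -0 1 1; 0.0057 -0.0449 -0 1 1
```

Call:
drive_tool:
  commands: "0.0435 -0.018 -0.008 1.3 1; 0.043 -0.019 -0.008 1.3 1; 0.0425 -0.02 -0.008 1.3 1; 0.042 -0.021 -0.008 1.3 1; 0.042 -0.022 -0.008 1.3 1"

```text
time: 0.6
tcp_pos: [0.3637, -0.4772, 0.4445]
ee_rot: [[0.987, 0.162, -0.0], [0.162, -0.987, 0.001], [-0.0, -0.001, -1.0]]
force: [0.9, 0.2, 1.3]
grip_width: 0.0853
grasp_force: 0.0
```

Call:
drive_tool:
  commands: "0.041 -0.023 -0.008 1.3 1; 0.011 -0.044 0 1 1; 0.010 -0.044 0 1 1; 0.010 -0.044 0 1 1; 0.009 -0.044 0 1 1"

```text
time: 1.1
tcp_pos: [0.4186, -0.2679, 0.4521]
ee_rot: [[0.997, 0.071, -0.0], [0.071, -0.997, 0.001], [-0.0, -0.001, -1.0]]
force: [0.8, 0.8, -0.3]
grip_width: 0.0858
grasp_force: 0.0
```

Call:
drive_tool:
  commands: "0.008 -0.0445 0 1 1; 0.007 -0.0445 0 1 1; 0.0065 -0.045 0 1 1; 0.0055 -0.045 0 1 1; 0 0 0 0 1"

```text
time: 1.6
tcp_pos: [0.4374, -0.0857, 0.4523]
ee_rot: [[1.0, 0.008, -0.0], [0.008, -1.0, 0.001], [-0.0, -0.001, -1.0]]
force: [0.1, -0.3, -0.7]
grip_width: 0.0852
grasp_force: 0.0
```

```bash
python3 - <<'E'
from h import *
grab('wrist')
o=robot.get_obs();print(o['time'],o['tcp_pos'],o['ee_rot'],abs(o['qvel']).max());print([x.tolist() for x in cam('wrist')])
grab('wrist','w1.png')
E
```

```text
1.65 [ 0.43744738 -0.08756003  0.45239268] [[ 9.99977200e-01  6.74820398e-03 -2.45456454e-04]
 [ 6.74820579e-03 -9.99977231e-01  6.54179133e-06]
 [-2.45406719e-04 -8.19803284e-06 -9.99999970e-01]] 0.06356831572201155
[[[305.2445571924722, 0.0, 257.9649406273156], [0.0, 305.2445571924722, 188.33092845168267], [0.0, 0.0, 1.0]], [[0.006776285560519473, -0.96420117191028, -0.2650852354259707, 0.5059514133346302], [-0.9999756502681536, -0.0060917721328907345, -0.003404288921597583, -0.0877819528917012], [0.0016675805177168933, 0.2651018491054352, -0.9642189734578412, 0.42220999834015455], [0.0, 0.0, 0.0, 1.0]]]
```

View pics/w1.png

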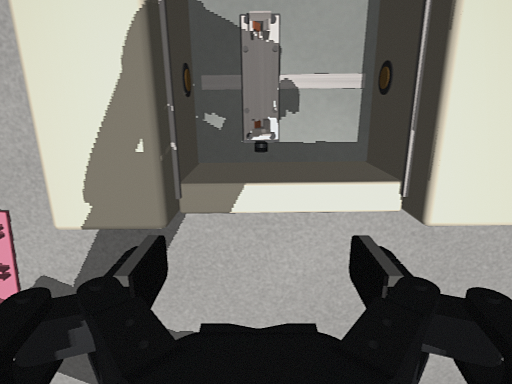

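The bracket is at cols 240-280, rows 12-142, with copper clips at about (258,27) and (258,124). I'll go closer and more directly above it for accuracy.

Call:
drive_tool:
  commands: "0.03 0 0.025 0 1; 0.04 0 0.027 0 1; 0 0 0 0 1; 0 0 0 0 1"

```text
time: 2.1
tcp_pos: [0.5078, -0.091, 0.3988]
ee_rot: [[1.0, 0.0, -0.004], [0.0, -1.0, 0.001], [-0.004, -0.001, -1.0]]
force: [-0.8, 0.0, 0.7]
grip_width: 0.0854
grasp_force: 0.0
```

```bash
python3 - <<'E'
from h import *
import json
o=robot.get_obs();print(o['time'],o['tcp_pos'],abs(o['qvel']).max());c=cam('wrist')
im=grab('wrist','w2.png')
np.savez('w2.npz',K=c[0],W=c[1])
for x in(.48,.53,.58):print(proj(c,(x,-.088,.07)))
u,v=proj(c,(.53,-.088,.08)).astype(int)
x0,y0=u-70,max(0,v-110);print(x0,y0)
cv2.imwrite('pics/c2.png',cv2.resize(im[y0:y0+200,x0:x0+150],None,fx=3,fy=3,interpolation=cv2.INTER_CUBIC)[:600,:,::-1])
E
```

```text
2.1 [ 0.50779882 -0.09095431  0.39884017] 0.08062569125250853
[254.36230986 200.46001838]
[254.22455866 151.97447606]
[254.0738808  98.9390204]
184 43
```

View pics/c2.png

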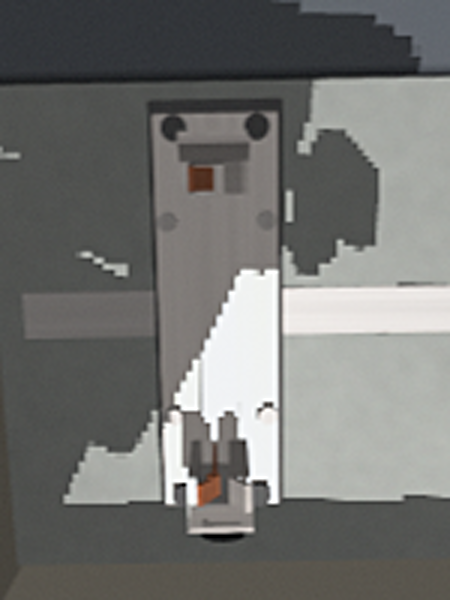

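Crop pixels: bracket plate at cols 155-281, rows 112-503. The far clip (copper, image left = +y) is at (201,178) and the near clip at (208,490). The slot midline runs about (213,150) to (221,510), so the spectrometer yaws about +1°. I'll measure the edges and get the bracket's height by parallax between w1 and w2.

```bash
python3 - <<'E'
from h import *
c2=np.load('w2.npz');c2=(c2['K'],c2['W'])
K=c2[0];W1=np.array([[0.006776285560519473, -0.96420117191028, -0.2650852354259707, 0.5059514133346302], [-0.9999756502681536, -0.0060917721328907345, -0.003404288921597583, -0.0877819528917012], [0.0016675805177168933, 0.2651018491054352, -0.9642189734578412, 0.42220999834015455],[0,0,0,1]])
c1=(K,W1)
w1=cv2.imread('pics/w1.png').astype(int).sum(2);w2=cv2.imread('pics/w2.png').astype(int).sum(2)
print('w1 far',w1[6:22,250:252].mean(1).astype(int),w1[6:22,272:276].mean(1).astype(int))
print('w1 far left',w1[6:22,243:247].mean(1).astype(int))
print('w1 near',w1[128:150,242:247].mean(1).astype(int),w1[128:150,273:277].mean(1).astype(int))
print('w2 far',w2[72:88,237:241].mean(1).astype(int),w2[72:88,271:275].mean(1).astype(int))
print('w2 near',w2[200:220,240:242].mean(1).astype(int),w2[200:220,273:276].mean(1).astype(int))
# well walls z .15 front wall inner edge, rear edge etc: cover front edge w2
for r in (100,110,130,150,190):print(r,w2[r,230:245],w2[r,270:284])
E
```

```text
w1 far [411 410 410 412 424 529 539 391 405 399 404 405 419 436 470 669] [416 419 421 420 421 427 429 338 239 304 308 256 247 244 254 266]
w1 far left [415 420 422 425 423 426 430 384 239 278 475 342 342 346 346 342]
w1 near [269 265 265 266 271 271 259 246 244 248 262 270 251 292 258 213 218 218
 219 221 220 219] [694 696 703 709 505 499 437 406 403 443 514 435 255 273 206 221 221 223
 225 223 222 220]
w2 far [245 243 247 242 190 141 151 144 178 329 248 195 177 171 175 197] [245 245 249 218 136 142 138 162 295 334 257 221 208 211 224 256]
w2 near [737 737 742 751 687 698 697 692 692 708 745 387 208 235 241 239 243 245
 240 240] [737 740 747 723 715 601 600 576 569 627 703 185 230 243 243 244 245 241
 243 246]
100 [241 244 249 208 142 309 392 374 374 368 375 371 375 382 382] [373 373 380 378 381 394 299 143 206 253 244 246 241 244]
110 [246 244 247 252 170 274 375 375 372 371 365 375 377 371 370] [368 373 377 376 376 389 303 143 168 448 570 414 216 243]
130 [239 241 244 253 217 126 290 391 372 374 377 369 374 371 375] [364 368 366 369 368 377 317 260 461 552 491 342 230 233]
150 [315 311 314 317 326 253 170 318 389 375 374 365 368 370 377] [725 723 723 724 729 753 619 293 621 731 710 705 706 708]
190 [366 462 533 527 528 553 444 225 571 743 733 725 728 751 623] [725 728 724 726 732 756 650 283 433 557 541 535 537 536]
```

```bash
python3 - <<'E'
from h import *
c2=np.load('w2.npz');c2=(c2['K'],c2['W'])
W1=np.array([[0.006776285560519473, -0.96420117191028, -0.2650852354259707, 0.5059514133346302], [-0.9999756502681536, -0.0060917721328907345, -0.003404288921597583, -0.0877819528917012], [0.0016675805177168933, 0.2651018491054352, -0.9642189734578412, 0.42220999834015455],[0,0,0,1]])
c1=(c2[0],W1)
for z in(.055,.06,.065,.07):
    f1,n1=ray(c1,(245,15.6),z)[0],ray(c1,(245,142.3),z)[0]
    f2,n2=ray(c2,(239,80.1),z)[0],ray(c2,(241,211),z)[0]
    print(z,'w1 %.4f %.4f mid %.4f len %.4f | w2 %.4f %.4f mid %.4f len %.4f'%(f1,n1,(f1+n1)/2,f1-n1,f2,n2,(f2+n2)/2,f2-n2))
# lateral edges w2 : left/right plate edges per row
w2=cv2.imread('pics/w2.png').astype(float).sum(2)
L=[(100,234.9),(110,235.2),(130,236),(150,237)];Rr=[(100,276.2),(110,276.2),(130,276.6),(150,276.7)]
for l,r in zip(L,Rr):
    a=ray(c2,(l[1],l[0]),.062);b=ray(c2,(r[1],r[0]),.062);print(a[:2].round(4),b[:2].round(4),((a+b)/2)[:2].round(4))
# far post back wall & near post centre, z~.11
for q in((184+213/3,43+150/3),(184+220.5/3,43+515/3)):print(ray(c2,q,.107).round(4))
# cover front edge in w2
g=np.array([[u,40+np.argmax(np.abs(np.diff(w2[40:75,u])))] for u in range(180,330,5)])
print(g.T.tolist())
a=ray(c2,(184,43+82/3),.151);b=ray(c2,(334,43+73/3),.151);print('cover edge',a,b)
# rail band
for q in((184+20/3,43+315/3),(184+450/3,43+310/3)):print('rail',ray(c2,q,.046).round(4))
# housing inner edges in w1 (z .19)
w1=cv2.imread('pics/w1.png').astype(float).sum(2)
for r in(40,100,160,190):
    print(r,[ (u,int(w1[r,u+1]-w1[r,u-1])) for u in list(range(140,190))+list(range(395,460)) if abs(w1[r,u+1]-w1[r,u-1])>150])
E
```

```text
0.055 w1 0.5983 0.4621 mid 0.5302 len 0.1362 | w2 0.5977 0.4631 mid 0.5304 len 0.1346
0.06 w1 0.5970 0.4627 mid 0.5299 len 0.1344 | w2 0.5974 0.4649 mid 0.5311 len 0.1325
0.065 w1 0.5958 0.4633 mid 0.5295 len 0.1325 | w2 0.5970 0.4667 mid 0.5319 len 0.1303
0.07 w1 0.5945 0.4639 mid 0.5292 len 0.1307 | w2 0.5967 0.4685 mid 0.5326 len 0.1282
[ 0.5791 -0.0694] [ 0.5791 -0.1092] [ 0.5791 -0.0893]
[ 0.5698 -0.0695] [ 0.5698 -0.1094] [ 0.5698 -0.0895]
[ 0.5506 -0.0699] [ 0.5506 -0.1101] [ 0.5506 -0.09  ]
[ 0.5308 -0.0706] [ 0.5308 -0.1105] [ 0.5308 -0.0906]
[ 0.5842 -0.0892  0.107 ]
[ 0.4783 -0.0913  0.107 ]
[[180, 185, 190, 195, 200, 205, 210, 215, 220, 225, 230, 235, 240, 245, 250, 255, 260, 265, 270, 275, 280, 285, 290, 295, 300, 305, 310, 315, 320, 325], [71, 71, 70, 70, 70, 70, 70, 70, 70, 70, 70, 69, 69, 69, 69, 69, 69, 69, 69, 69, 69, 46, 69, 68, 68, 68, 68, 68, 68, 68]]
cover edge [ 0.59726613 -0.04225306  0.151     ] [ 0.59918775 -0.14224323  0.151     ]
rail [ 0.5305 -0.0205  0.046 ]
rail [ 0.5323 -0.172   0.046 ]
40 [(420, 174), (421, 392), (422, 232), (424, -233), (425, -193)]
100 [(413, 196), (414, 334), (416, -202)]
160 [(406, 274), (407, 461), (409, -208), (410, -295), (411, -153), (432, 158), (433, 204)]
190 [(181, 204), (398, -177), (399, -397), (400, -333), (401, -189), (403, 434), (404, 244), (405, -164), (406, -286)]
```

```bash
python3 -c "
from h import *
plan([(.443,.31,.40,81)])"
```

```text
-0.0064 -0.0401 0.0001 -8.1 1; -0.0007 -0.0406 0.0001 -8.1 1; 0.005 -0.0403 0.0001 -8.1 1; 0.0106 -0.0392 0.0001 -8.1 1; 0.016 -0.0373 0 -8.1 1
0.0211 -0.0346 0.0001 -8.1 1; 0.0258 -0.0313 0 -8.1 1; 0.03 -0.0274 0.0001 -8.09 1; 0.0335 -0.0229 0 -8.1 1; 0.0365 -0.0179 0.0001 -8.09 1
```

Call:
drive_tool:
  commands: "-0.0064 -0.04 0 -8.1 1; -0.001 -0.0405 0 -8.1 1; 0.005 -0.04 0 -8.1 1; 0.0105 -0.039 0 -8.1 1; 0.016 -0.037 0 -8.1 1"

```text
time: 2.65
tcp_pos: [0.4739, 0.1104, 0.4034]
ee_rot: [[0.756, 0.654, 0.005], [0.654, -0.756, -0.0], [0.004, 0.004, -1.0]]
force: [1.1, 1.2, -0.1]
grip_width: 0.0851
grasp_force: 0.0
```

Call:
drive_tool:
  commands: "0.021 -0.0345 0 -8.1 1; 0.026 -0.031 0 -8.1 1; 0.03 -0.0275 0 -8.1 1; 0.0335 -0.023 0 -8.1 1; 0.0365 -0.018 0 -8.1 1"

```text
time: 3.15
tcp_pos: [0.4418, 0.3106, 0.4037]
ee_rot: [[0.15, 0.989, 0.005], [0.989, -0.15, 0.002], [0.003, 0.005, -1.0]]
force: [0.0, 0.2, 0.3]
grip_width: 0.0854
grasp_force: 0.0
```

Call:
drive_tool:
  commands: "0 0 0 0 1; 0 0 0 0 1; 0 0 0 0 1"

```text
time: 3.45
tcp_pos: [0.4426, 0.3089, 0.4021]
ee_rot: [[0.157, 0.988, 0.002], [0.988, -0.157, 0.001], [0.001, 0.002, -1.0]]
force: [-0.4, 0.0, -0.8]
grip_width: 0.0854
grasp_force: 0.0
```

```bash
python3 - <<'E'
from h import *
o=robot.get_obs();print(o['time'],o['tcp_pos'],abs(o['qvel']).max(),o['ee_rot'][:,2]);c=cam('wrist')
im=grab('wrist','w3.png')
np.savez('w3.npz',K=c[0],W=c[1])
h=cv2.cvtColor(im,cv2.COLOR_RGB2HSV)
m=cv2.inRange(h,(100,110,50),(130,255,255))
n,l,st,ce=cv2.connectedComponentsWithStats(m)
for i in range(1,n):
    if st[i,4]>40:
        v,u=np.nonzero(l==i);r=cv2.minAreaRect(np.c_[u,v].astype(np.float32));print(st[i],r);print([ray(c,q,.080)[:2].round(4).tolist() for q in cv2.boxPoints(r)],ray(c,r[0],.08))
u,v=proj(c,(.4475,.3395,.05)).astype(int);print(u,v)
x0,y0=max(0,u-100),max(0,v-75);print(x0,y0)
cv2.imwrite('pics/c3.png',cv2.resize(im[y0:y0+150,x0:x0+200],None,fx=4,fy=4,interpolation=cv2.INTER_CUBIC)[:600,:,::-1])
E
```

```text
3.45 [0.44259654 0.3088824  0.40207107] 0.011514022442622158 [ 2.33270688e-03  6.32120163e-04 -9.99997079e-01]
[255 129  10  29 285] ((259.5, 143.0), (28.0, 9.0), 90.0)
[[0.4491, 0.3526], [0.4575, 0.3512], [0.4535, 0.3249], [0.4449, 0.3263]] [0.45125746 0.33891138 0.08      ]
[491 167  21  51 768] ((501.0, 192.0), (50.0, 20.0), 90.0)
[[0.6706, 0.2805], [0.6898, 0.2774], [0.693, 0.2244], [0.6728, 0.2276]] [0.68152517 0.25305736 0.08      ]
255 139
155 64
```

View pics/c3.png

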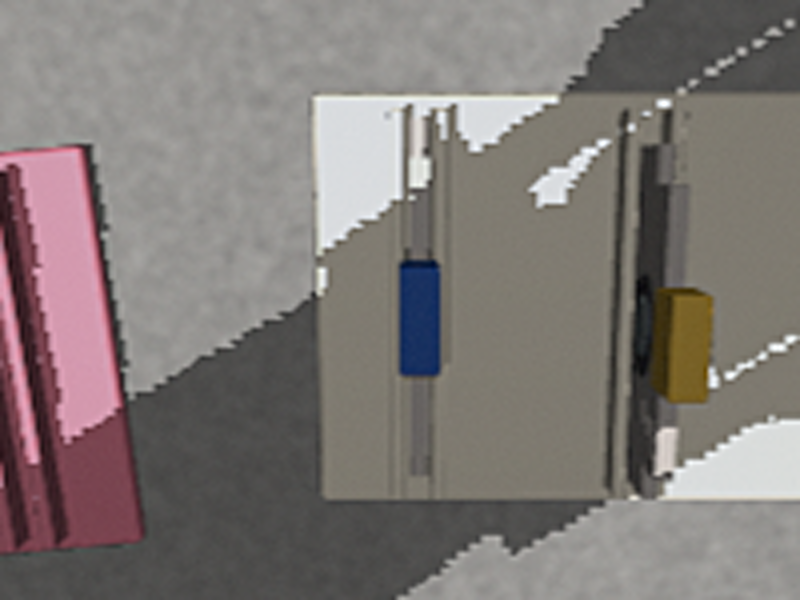

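The blue grip fills crop (400-440, 262-375), centred at image px (259.5,143), and the plate runs parallel to the tool axes. Its grip middle is at (0.4512, 0.3389). I'll descend with the fingers half closed so they clear the yellow plate.

Call:
drive_tool:
  commands: "0.0155 0.002 0 0 0.4; 0.0155 0.002 0 0 0.4; 0 0 0.03 0 0.4; 0 0 0.04 0 0.4; 0 0 0.04 0 0.4"

```text
time: 4.0
tcp_pos: [0.4519, 0.3402, 0.2902]
ee_rot: [[0.156, 0.988, 0.002], [0.988, -0.156, 0.001], [0.002, 0.002, -1.0]]
force: [-0.5, -0.5, 0.3]
grip_width: 0.0342
grasp_force: 0.0
```

Call:
drive_tool:
  commands: "0 0 0.03 0 0.4; 0 0 0.025 0 0.4; 0 0 0.01 0 0.4; 0 0 0 0 0.4; 0 0 0 0 0.4"

```text
time: 4.5
tcp_pos: [0.452, 0.3403, 0.2269]
ee_rot: [[0.155, 0.988, 0.002], [0.988, -0.155, 0.001], [0.001, 0.002, -1.0]]
force: [0.2, 0.0, 0.3]
grip_width: 0.0341
grasp_force: 0.0
```

```bash
python3 - <<'E'
from h import *
o=robot.get_obs();print(o['tcp_pos'],o['grip_width'],o['force']);c=cam('wrist')
im=grab('wrist','w4.png')
h=cv2.cvtColor(im,cv2.COLOR_RGB2HSV)
m=cv2.inRange(h,(100,110,50),(130,255,255))
n,l,st,ce=cv2.connectedComponentsWithStats(m)
print(st[st[:,4]>40],proj(c,(.4512,.3389,.08)))
v,u=np.nonzero(m[:, :400]);r=cv2.minAreaRect(np.c_[u,v].astype(np.float32));print(r,[ray(c,q,.08)[:2].round(4).tolist() for q in cv2.boxPoints(r)])
E
```

```text
[0.45198677 0.34034222 0.22692008] 0.03408910314906077 [0.17241948 0.03828537 0.3206617 ]
[[     0      0    512    384 195040]
 [   242    225     22     73   1568]] [252.15243983 269.32154447]
((252.5, 261.0), (72.0, 21.0), 90.0) [[0.4503, 0.3596], [0.4589, 0.3583], [0.4537, 0.3247], [0.4446, 0.3261]]
```

View pics/w4.png

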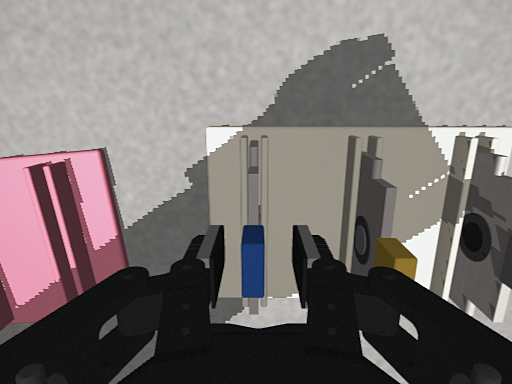

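The blue grip stands centred between the pads, at (242-264, 225-297). Closing and lifting.

Call:
drive_tool:
  commands: "0 0 0 0 0; 0 0 0 0 0; 0 0 0 0 0; 0 0 0 0 0; 0 0 0 0 0"
  newtons: 60

```text
time: 5.05
tcp_pos: [0.4515, 0.3405, 0.2273]
ee_rot: [[0.154, 0.988, 0.001], [0.988, -0.154, 0.001], [0.001, 0.001, -1.0]]
force: [-3.4, 0.1, 6.8]
grip_width: 0.0091
grasp_force: 58.9
```

Call:
drive_tool:
  commands: "0 0 -0.01 0 0; 0 0 -0.02 0 0; 0 0 -0.04 0 0; 0 0 -0.04 0 0; 0 0 -0.04 0 0"

```text
time: 5.55
tcp_pos: [0.4508, 0.3398, 0.3776]
ee_rot: [[0.154, 0.988, 0.0], [0.988, -0.154, -0.0], [-0.0, 0.0, -1.0]]
force: [0.6, 0.1, -1.4]
grip_width: 0.0091
grasp_force: 58.5
```

Call:
drive_tool:
  commands: "0 0 -0.04 0 0; 0 0 -0.01 0 0; 0 0 0 0 0; 0 0 0 0 0"

```text
time: 5.95
tcp_pos: [0.4507, 0.3398, 0.4238]
ee_rot: [[0.154, 0.988, -0.003], [0.988, -0.154, -0.001], [-0.002, -0.002, -1.0]]
force: [-0.5, -0.1, -2.6]
grip_width: 0.009
grasp_force: 58.7
```

```bash
python3 - <<'E'
from h import *
o=robot.get_obs();print(o['tcp_pos'],o['grip_width'],o['force'],o['grasp_force'],o['ee_rot'][:,2]);c=cam('wrist')
im=grab('wrist','w5.png')
p=o['tcp_pos'];R=o['ee_rot']
h=cv2.cvtColor(im,cv2.COLOR_RGB2HSV)
m=cv2.inRange(h,(100,110,50),(130,255,255));m[:,400:]=0;m[:,:120]=0
v,u=np.nonzero(m);print(u.min(),u.max(),v.min(),v.max())
# predicted grip corners in tool frame for offset 0, grasp z
K=c[0];T=np.array(vision.camera_model('wrist')['T_tool_cam'])
def pt(x,y,z):
    q=T[:3,:3].T@(np.array([x,y,z])-T[:3,3]);q=K@q;return (q[:2]/q[2]).round(1)
dz=.155-.003 # mid grip at tool z ~.158
for a in(.013,-.013):print(pt(a,.005,.147),pt(a,-.005,.147),pt(a,.005,.169))
print('plate ends top',pt(.038,0,.169),'ear tip',pt(.048,0,.187),pt(.048,0,.219))
cv2.imwrite('pics/c5.png',cv2.resize(im[120:320,150:350],None,fx=3,fy=3,interpolation=cv2.INTER_CUBIC)[:,:,::-1])
E
```

```text
[0.45071912 0.33981888 0.42375133] 0.00902135966069203 [-0.5352919  -0.08899103 -2.60625675] 58.6709725856781 [-0.00268162 -0.00132516 -0.99999553]
247 269 225 296
[265.9 237.5] [241.9 237.5] [264.8 218.4]
[265.5 292.2] [242.7 292.2] [264.5 266.4]
plate ends top [254.3 167.8] ear tip [254.7 141.5] [255.2 135.4]
```

View pics/c5.png

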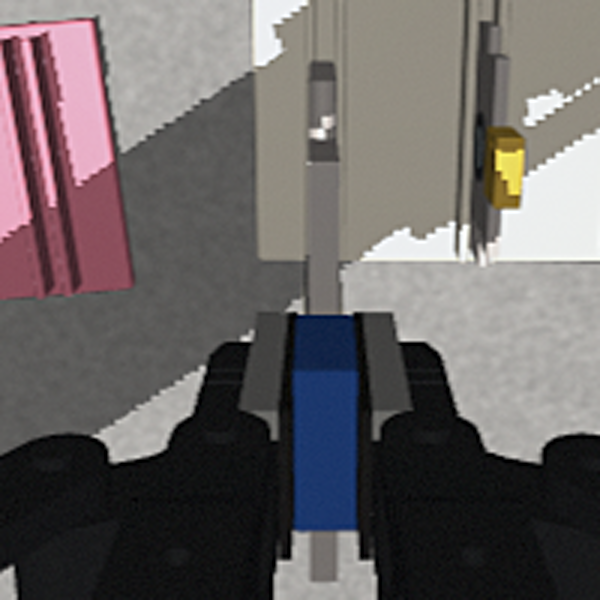

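The plate is held upright, with its far top end at about (257,173). The pads centre at col 258 where I predicted 254, so the camera has about +1.6 mm bias in tool y. I correct the bracket to y ≈ -0.0888. Planning the transfer next.

```bash
python3 -c "
from h import *
plan([(.50,.15,.437,41),(.5323,-.0888,.437,1)],0)"
```

```text
-0.036 0.0156 -0.0028 8.02 0; -0.0334 0.0205 -0.0028 8.02 0; -0.0303 0.0249 -0.0028 8.02 0; -0.0265 0.0289 -0.0028 8.02 0; -0.0222 0.0324 -0.0028 8.03 0
-0.0265 0.0403 -0 8 0; -0.0206 0.0436 -0 8 0; -0.0143 0.046 -0 8 0; -0.0078 0.0475 -0 8 0; -0.0011 0.0482 -0 8 0
```

Call:
drive_tool:
  commands: "-0.036 0.0156 -0.004 8 0; -0.0334 0.0205 -0.004 8 0; -0.03 0.025 -0.003 8 0; -0.0265 0.029 -0.002 8 0; -0.022 0.0325 0 8 0"

```text
time: 6.5
tcp_pos: [0.501, 0.149, 0.4364]
ee_rot: [[0.757, 0.653, -0.004], [0.653, -0.757, -0.0], [-0.003, -0.002, -1.0]]
force: [0.7, 0.5, -1.5]
grip_width: 0.0094
grasp_force: 58.6
```

Call:
drive_tool:
  commands: "-0.0265 0.04 0 8 0; -0.0206 0.0435 0 8 0; -0.0143 0.046 0 8 0; -0.0078 0.0475 0 8 0; -0.001 0.048 0 8 0"

```text
time: 7.0
tcp_pos: [0.5333, -0.0896, 0.436]
ee_rot: [[1.0, 0.013, -0.004], [0.013, -1.0, 0.002], [-0.004, -0.002, -1.0]]
force: [0.8, -0.5, -1.8]
grip_width: 0.0092
grasp_force: 58.6
```

Call:
drive_tool:
  commands: "0 0 0 0 0; 0 0 0 0 0; 0 0 0 0 0"

```text
time: 7.3
tcp_pos: [0.5335, -0.0869, 0.437]
ee_rot: [[1.0, 0.021, -0.003], [0.021, -1.0, 0.001], [-0.003, -0.001, -1.0]]
force: [0.4, 0.2, -2.3]
grip_width: 0.0087
grasp_force: 58.9
```

```bash
python3 -c "
from h import *
o=robot.get_obs();print(o['tcp_pos'],o['force'],o['torque'],o['ee_rot'])
plan([(.5323,-.0888,.437,1)],0)"
```

```text
[ 0.53348423 -0.08689166  0.43703861] [ 0.40501096  0.23717025 -2.28363593] [ 0.04144869 -0.01740393  0.00053655] [[ 0.99978025  0.02078704 -0.0027114 ]
 [ 0.02079098 -0.99978282  0.00143082]
 [-0.00268107 -0.00148688 -0.9999953 ]]
-0.0012 0.0019 0 0.19 0
```

Call:
drive_tool:
  commands: "-0.0006 0.0019 0.02 0.2 0; 0 0 0.035 0 0; 0 0 0.025 0 0; 0 0 0.007 0 0; 0 0 0 0 0"

```text
time: 7.8
tcp_pos: [0.5328, -0.0884, 0.3505]
ee_rot: [[1.0, 0.018, -0.003], [0.018, -1.0, 0.001], [-0.003, -0.001, -1.0]]
force: [0.2, 0.3, -2.0]
grip_width: 0.0089
grasp_force: 58.9
```

Call:
drive_tool:
  commands: "0 0 0 0 0; 0 0 0 0 0"

```text
time: 8.0
tcp_pos: [0.5337, -0.0895, 0.3536]
ee_rot: [[1.0, 0.017, 0.003], [0.017, -1.0, -0.001], [0.003, 0.001, -1.0]]
force: [0.2, -0.3, -0.7]
grip_width: 0.0087
grasp_force: 58.9
```

```bash
python3 - <<'E'
from h import *
o=robot.get_obs();print(o['tcp_pos'],o['force'],o['torque'])
im=grab('wrist','w6.png')
cv2.imwrite('pics/c6.png',cv2.resize(im[60:260,160:360],None,fx=3,fy=3,interpolation=cv2.INTER_CUBIC)[:,:,::-1])
E
```

```text
[ 0.53374847 -0.08946041  0.35363756] [ 0.15125056 -0.29125004 -0.69948477] [-0.04139508 -0.02348649  0.00346799]
```

View pics/c6.png

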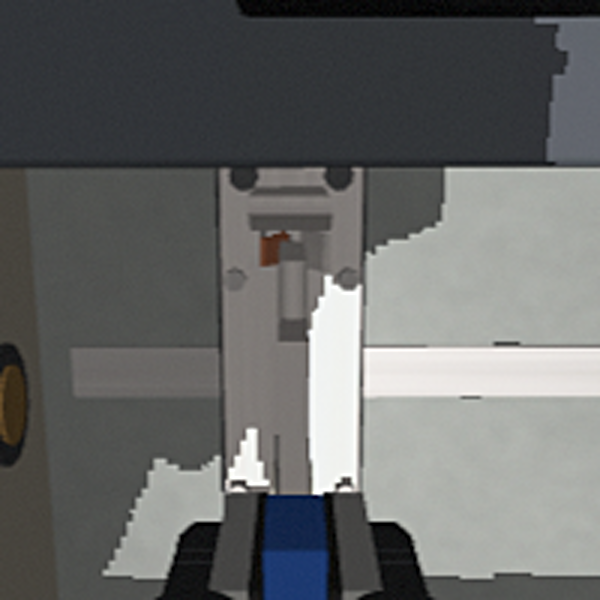

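The far ear (crop col 292) is heading into the far slot (centre about col 290), with the copper clip to its left, so it is well aligned. Now feeling it down.

Call:
drive_tool:
  commands: "0 0 0.005 0 0; 0 0 0.005 0 0; 0 0 0.005 0 0; 0 0 0 0 0; 0 0 0 0 0"

```text
time: 8.55
tcp_pos: [0.5331, -0.0896, 0.3363]
ee_rot: [[1.0, 0.016, -0.001], [0.016, -1.0, 0.0], [-0.001, -0.0, -1.0]]
force: [0.5, 0.6, -1.7]
grip_width: 0.0089
grasp_force: 58.9
```

Call:
drive_tool:
  commands: "0 0 0.003 0 0; 0 0 0.003 0 0; 0 0 0.003 0 0; 0 0 0.003 0 0; 0 0 0 0 0"

```text
time: 9.05
tcp_pos: [0.533, -0.0895, 0.324]
ee_rot: [[1.0, 0.016, -0.001], [0.016, -1.0, 0.0], [-0.001, -0.0, -1.0]]
force: [-0.6, -0.2, -2.1]
grip_width: 0.0094
grasp_force: 58.9
```

Call:
drive_tool:
  commands: "0 0 0.003 0 0; 0 0 0.003 0 0; 0 0 0 0 0"

```text
time: 9.35
tcp_pos: [0.5338, -0.0897, 0.3207]
ee_rot: [[1.0, 0.016, 0.002], [0.016, -1.0, -0.0], [0.002, 0.0, -1.0]]
force: [-3.0, 1.7, 7.8]
grip_width: 0.009
grasp_force: 60.5
```

Call:
drive_tool:
  commands: "0 0 0.003 0 0; 0 0 0.003 0 0; 0 0 0 0 0"

```text
time: 9.65
tcp_pos: [0.5339, -0.0896, 0.3156]
ee_rot: [[1.0, 0.017, 0.001], [0.017, -1.0, -0.0], [0.001, 0.001, -1.0]]
force: [-6.1, 1.5, 12.9]
grip_width: 0.009
grasp_force: 61.4
```

Call:
drive_tool:
  commands: "-0.001 0 0 0 0; 0 0 0 0 0; 0 0 0 0 0"

```text
time: 9.95
tcp_pos: [0.5332, -0.0896, 0.3155]
ee_rot: [[1.0, 0.016, 0.004], [0.016, -1.0, -0.001], [0.004, 0.001, -1.0]]
force: [-1.9, 2.8, 10.5]
grip_width: 0.009
grasp_force: 60.8
```

Call:
drive_tool:
  commands: "0 0 0.002 0 0; 0 0 0.002 0 0; 0 0 0 0 0"

```text
time: 10.25
tcp_pos: [0.5332, -0.0896, 0.3115]
ee_rot: [[1.0, 0.016, 0.004], [0.016, -1.0, -0.0], [0.004, 0.0, -1.0]]
force: [-1.9, 2.1, 10.3]
grip_width: 0.0089
grasp_force: 61.0
```

Call:
drive_tool:
  commands: "-0.0004 -0.0003 0.002 0 0; 0 0 0.002 0 0; 0 0 0.002 0 0; 0 0 0 0 0"

```text
time: 10.65
tcp_pos: [0.5329, -0.0894, 0.3055]
ee_rot: [[1.0, 0.016, 0.004], [0.016, -1.0, -0.001], [0.004, 0.001, -1.0]]
force: [-1.2, 2.6, 9.1]
grip_width: 0.0088
grasp_force: 60.7
```

Call:
drive_tool:
  commands: "0 0 0.002 0 0; 0 0 0.002 0 0; 0 0 0.002 0 0; 0 0 0 0 0"

```text
time: 11.05
tcp_pos: [0.5329, -0.0893, 0.2995]
ee_rot: [[1.0, 0.016, 0.004], [0.016, -1.0, -0.001], [0.004, 0.001, -1.0]]
force: [-1.4, 1.7, 10.5]
grip_width: 0.009
grasp_force: 60.8
```

Call:
drive_tool:
  commands: "0 0 0.002 0 0; 0 0 0.002 0 0; 0 0 0 0 0"

```text
time: 11.35
tcp_pos: [0.5329, -0.0894, 0.2955]
ee_rot: [[1.0, 0.016, 0.004], [0.016, -1.0, -0.001], [0.004, 0.001, -1.0]]
force: [-1.6, 3.7, 9.9]
grip_width: 0.0091
grasp_force: 60.8
```

Call:
drive_tool:
  commands: "0 0 0.001 0 0; 0 0 0.001 0 0; 0 0 0 0 0"

```text
time: 11.65
tcp_pos: [0.533, -0.0893, 0.2937]
ee_rot: [[1.0, 0.016, 0.004], [0.016, -1.0, -0.001], [0.004, 0.001, -1.0]]
force: [-2.4, 2.8, 11.2]
grip_width: 0.0087
grasp_force: 61.1
```

Call:
drive_tool:
  commands: "0 0 0.001 0 0; 0 0 0.001 0 0; 0 0 0 0 0"

```text
time: 11.95
tcp_pos: [0.533, -0.0894, 0.2917]
ee_rot: [[1.0, 0.016, 0.004], [0.016, -1.0, -0.0], [0.004, 0.001, -1.0]]
force: [-2.5, 3.6, 10.9]
grip_width: 0.0089
grasp_force: 61.1
```

Call:
drive_tool:
  commands: "0 0 0.001 0 0; 0 0 0.001 0 0; 0 0 0 0 0"

```text
time: 12.25
tcp_pos: [0.5328, -0.0893, 0.2889]
ee_rot: [[1.0, 0.016, 0.004], [0.016, -1.0, -0.001], [0.004, 0.001, -1.0]]
force: [0.7, 1.7, 6.1]
grip_width: 0.0088
grasp_force: 60.2
```

Call:
drive_tool:
  commands: "0 0 0.001 0 0; 0 0 0 0 0"

```text
time: 12.45
tcp_pos: [0.5329, -0.0893, 0.288]
ee_rot: [[1.0, 0.016, 0.004], [0.016, -1.0, -0.0], [0.004, 0.001, -1.0]]
force: [-1.1, 2.9, 7.4]
grip_width: 0.0088
grasp_force: 60.4
```

The force has eased, so this is the last 3 mm. Half-millimetre steps now.

Call:
drive_tool:
  commands: "0 0 0.0005 0 0; 0 0 0 0 0"

```text
time: 12.65
tcp_pos: [0.533, -0.0893, 0.288]
ee_rot: [[1.0, 0.016, 0.004], [0.016, -1.0, -0.0], [0.004, 0.0, -1.0]]
force: [-1.2, 2.7, 10.1]
grip_width: 0.0087
grasp_force: 60.8
```

Call:
drive_tool:
  commands: "0 0 0.0005 0 0; 0 0 0 0 0"

```text
time: 12.85
tcp_pos: [0.5331, -0.0893, 0.2879]
ee_rot: [[1.0, 0.016, 0.004], [0.016, -1.0, -0.0], [0.004, 0.0, -1.0]]
force: [-2.8, 4.0, 13.5]
grip_width: 0.0092
grasp_force: 61.2
```

Call:
drive_tool:
  commands: "0 0 0.0005 0 0; 0 0 0 0 0"

```text
time: 13.05
tcp_pos: [0.5331, -0.0893, 0.2879]
ee_rot: [[1.0, 0.016, 0.004], [0.016, -1.0, -0.0], [0.004, 0.001, -1.0]]
force: [-4.1, 4.2, 16.7]
grip_width: 0.0088
grasp_force: 61.6
```

The height has stalled at 0.2879 while the force climbs, so the plate is on the sill. I'll relax, let go, rise a little and look.

Call:
drive_tool:
  commands: "0 0 -0.0015 0 0; 0 0 0 0 0.3; 0 0 0 0 0.3; 0 0 0 0 0.3; 0 0 0 0 0.3"

```text
time: 13.55
tcp_pos: [0.5316, -0.0894, 0.2853]
ee_rot: [[1.0, 0.016, -0.001], [0.016, -1.0, 0.0], [-0.001, -0.0, -1.0]]
force: [-0.0, -0.3, 0.2]
grip_width: 0.0254
grasp_force: 0.0
```

Call:
drive_tool:
  commands: "0 0 -0.02 0 0.3; -0.02 0 -0.04 0 0.3; -0.04 0 -0.03 0 0.3; 0 0 0 0 0.3; 0 0 0 0 0.3"

```text
time: 14.05
tcp_pos: [0.4714, -0.0903, 0.3765]
ee_rot: [[1.0, 0.015, 0.002], [0.015, -1.0, -0.001], [0.002, 0.001, -1.0]]
force: [-0.5, -0.4, -0.7]
grip_width: 0.0254
grasp_force: 0.0
```

```bash
python3 - <<'E'
from h import *
grab('wrist')
o=robot.get_obs();print(o['tcp_pos'],o['force'],o['torque'],o['ee_rot'][:,2]);c=cam('wrist')
im=grab('wrist','w7.png')
print([proj(c,(.5308+a,-.0893,.0687+.072)).round(1).tolist() for a in(-.013,0,.013)])
for w in ((.483,-.0893,.0687+.03),(.579,-.0893,.0687+.03)):print(proj(c,w))
u,v=proj(c,(.531,-.089,.12)).astype(int);x0=max(0,u-65);y0=max(0,v-100);print(x0,y0)
cv2.imwrite('pics/c7.png',cv2.resize(im[y0:y0+150,x0:x0+130],None,fx=4,fy=4,interpolation=cv2.INTER_CUBIC)[:,:,::-1])
E
```

```text
[ 0.47167949 -0.09027473  0.37518256] [0.10440891 0.03503909 0.03947416] [ 0.00496551 -0.02669876  0.01975214] [-3.57320972e-04  2.25065030e-04 -9.99999911e-01]
[[256.1, 139.3], [256.4, 119.2], [256.7, 98.5]]
[255.73504771 175.99293324]
[257.51152454  50.2526997 ]
191 17
```

View pics/c7.png

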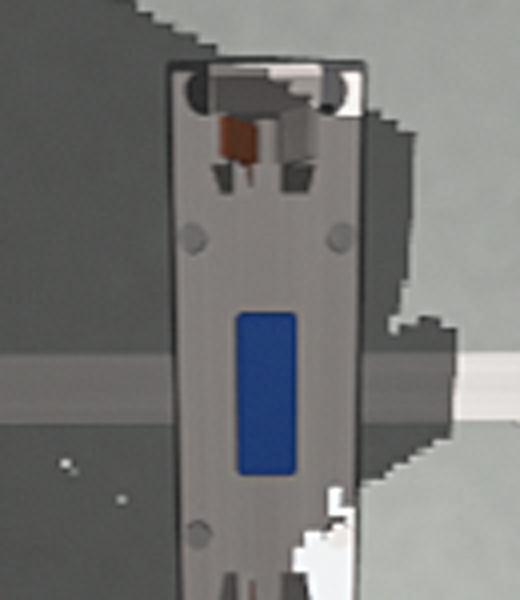

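The grip is upright and square over the bracket (crop 237-296 × 312-474), the far ear sits beside the copper clip, and the plate is let go. Next I'll look at the cover handle.

Call:
drive_tool:
  commands: "0 0 -0.03 0 0; 0.04 0 -0.02 0 0; 0.04 0 0 0 0; 0.03 0 0 0 0; 0 0 0 0 0"

```text
time: 14.65
tcp_pos: [0.5847, -0.0885, 0.4225]
ee_rot: [[1.0, 0.017, -0.004], [0.017, -1.0, 0.002], [-0.004, -0.002, -1.0]]
force: [-1.3, -1.2, 0.1]
grip_width: -0.0001
grasp_force: 0.0
```

```bash
python3 - <<'E'
from h import *
grab('wrist');grab('wrist')
o=robot.get_obs();print(o['tcp_pos'],o['ee_rot'][:,2],o['grip_width']);c=cam('wrist')
im=grab('wrist','w8.png')
m=(im.max(2)<40).astype(np.uint8)
n,l,st,ce=cv2.connectedComponentsWithStats(m)
for i in range(1,n):
    if st[i,4]>60:print(st[i],ray(c,ce[i],.189).round(4))
print('expect',proj(c,(.62,-.1,.189)),proj(c,(.62,-.1,.161)))
E
```

```text
[ 0.58237947 -0.08842621  0.4229063 ] [-0.00471208  0.00157411 -0.99998766] 8.441618828520008e-05
[  0  11  95   6 270] [0.7002 0.0401 0.189 ]
[ 245  128  105   21 1934] [ 0.6289 -0.1109  0.189 ]
[183 202   7  31  82] [ 0.5721 -0.0377  0.189 ]
[374 202  12  31 135] [ 0.5741 -0.176   0.189 ]
[    0   224   512   160 45035] [ 0.4755 -0.0906  0.189 ]
expect [275.216817  150.9488922] [273.20403123 145.3499924 ]
```

View pics/w8.png

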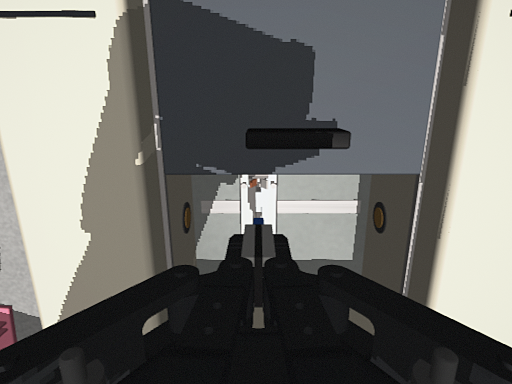

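The handle bar is at (246-350, 128-149), with its middle at about (0.629, -0.109). I'll go behind it with closed fingers and push it to -x.

Call:
drive_tool:
  commands: "0.037 0.011 0 0 0; 0.038 0.011 0 0 0; 0 0 0.03 0 0; 0 0 0.03 0 0; 0 0 0.018 0 0"

```text
time: 15.3
tcp_pos: [0.6559, -0.1092, 0.3442]
ee_rot: [[1.0, 0.016, -0.005], [0.016, -1.0, 0.002], [-0.005, -0.002, -1.0]]
force: [-0.9, -0.5, -0.1]
grip_width: 0.0001
grasp_force: 0.0
```

Call:
drive_tool:
  commands: "0 0 0 0 0; 0 0 0 0 0; -0.005 0 0 0 0; -0.005 0 0 0 0; -0.01 0 0 0 0"

```text
time: 15.8
tcp_pos: [0.6372, -0.1097, 0.3495]
ee_rot: [[1.0, 0.016, 0.004], [0.016, -1.0, -0.001], [0.004, 0.001, -1.0]]
force: [3.5, 0.6, 1.9]
grip_width: 0.0004
grasp_force: 1.6
```

Call:
drive_tool:
  commands: "-0.015 0 0.002 0 0; -0.02 0 0 0 0; -0.02 0 0 0 0; -0.02 0 0 0 0; -0.02 0 0 0 0"

```text
time: 16.3
tcp_pos: [0.5415, -0.1113, 0.3476]
ee_rot: [[1.0, 0.016, 0.005], [0.016, -1.0, -0.002], [0.005, 0.002, -1.0]]
force: [2.7, -0.8, 3.7]
grip_width: 0.0002
grasp_force: 1.6
```

Call:
drive_tool:
  commands: "-0.015 0 0 0 0; -0.015 0 0 0 0; -0.01 0 0 0 0; -0.005 0 0 0 0"

```text
time: 16.7
tcp_pos: [0.4965, -0.112, 0.3467]
ee_rot: [[1.0, 0.016, 0.002], [0.016, -1.0, -0.001], [0.002, 0.001, -1.0]]
force: [2.5, -0.3, 2.2]
grip_width: -0.0
grasp_force: 1.4
```

Call:
drive_tool:
  commands: "-0.004 0 0 0 0; -0.004 0 0 0 0; 0 0 0 0 0"

```text
time: 17.0
tcp_pos: [0.4889, -0.1119, 0.3455]
ee_rot: [[1.0, 0.016, -0.001], [0.016, -1.0, 0.0], [-0.001, -0.0, -1.0]]
force: [-0.2, -0.2, 0.5]
grip_width: 0.0001
grasp_force: 0.6
```

Call:
drive_tool:
  commands: "-0.005 0 0 0 0; -0.005 0 0 0 0; -0.005 0 0 0 0; 0 0 0 0 0"

```text
time: 17.4
tcp_pos: [0.4733, -0.1121, 0.3452]
ee_rot: [[1.0, 0.016, -0.002], [0.016, -1.0, 0.001], [-0.002, -0.001, -1.0]]
force: [0.4, -0.2, 0.1]
grip_width: 0.0001
grasp_force: 0.0
```

Call:
drive_tool:
  commands: "-0.004 0 0 0 0; -0.004 0 0 0 0; 0 0 0 0 0"

```text
time: 17.7
tcp_pos: [0.4666, -0.1122, 0.3454]
ee_rot: [[1.0, 0.015, 0.007], [0.015, -1.0, 0.0], [0.007, -0.0, -1.0]]
force: [12.6, 1.3, -7.6]
grip_width: 0.0001
grasp_force: 6.4
```

Call:
drive_tool:
  commands: "-0.002 0 0 0 0; 0 0 0 0 0"

```text
time: 17.9
tcp_pos: [0.4655, -0.1122, 0.3455]
ee_rot: [[1.0, 0.015, 0.013], [0.015, -1.0, 0.0], [0.013, 0.0, -1.0]]
force: [21.7, 1.9, -14.2]
grip_width: -0.0001
grasp_force: 11.0
```

Call:
drive_tool:
  commands: "0.008 0 0 0 0; 0.008 0 0 0 0; 0 0 -0.03 0 0; 0 0 -0.05 0 0; 0.03 0 -0.04 0 0"

```text
time: 18.4
tcp_pos: [0.509, -0.1115, 0.4676]
ee_rot: [[1.0, 0.015, -0.002], [0.015, -1.0, -0.0], [-0.002, 0.0, -1.0]]
force: [2.3, -1.1, 0.8]
grip_width: 0.0004
grasp_force: 0.0
```

Call:
drive_tool:
  commands: "0.04 -0.04 0 0 0; 0.02 -0.045 0 0 0; 0 -0.045 0 0 0; 0 -0.045 0 0 0; 0 -0.045 0 0 0"

```text
time: 18.9
tcp_pos: [0.5619, 0.1064, 0.4653]
ee_rot: [[1.0, 0.016, -0.002], [0.016, -1.0, -0.0], [-0.002, 0.0, -1.0]]
force: [0.1, -0.1, 0.4]
grip_width: -0.0001
grasp_force: 0.0
```

```bash
python3 - <<'E'
from h import *
a=grab('top');b=grab('scene');o=robot.get_obs();print(o['time'],o['tcp_pos'],o['force'])
A=np.hstack([cv2.resize(a[70:230,140:380],None,fx=1.66,fy=1.66),cv2.resize(b[120:320,100:400],None,fx=1.33,fy=1.33)[:265]])
cv2.imwrite('pics/end.png',A[:,:,::-1]);print(A.shape)
E
```

```text
19.0 [0.56140722 0.10888263 0.46532251] [-0.13638905 -0.03804223  0.47657909]Traceback (most recent call last):
  File "<stdin>", line 3, in <module>
    return _nx.concatenate(arrs, 1, dtype=dtype, casting=casting)
           ~~~~~~~~~~~~~~~^^^^^^^^^^^^^^^^^^^^^^^^^^^^^^^^^^^^^^^
ValueError: all the input array dimensions except for the concatenation axis must match exactly, but along dimension 0, the array at index 0 has size 266 and the array at index 1 has size 265
```

The picture quota is spent (I've viewed 11, one over the limit), so I won't look again. The hard stop at 22 N after 170 mm of travel shows the cover is shut, and the arm is clear. Handing in.

```bash
python3 -c "
from workcell import robot
print(robot.sign_off())"
```

```text
the job is handed in; nothing more can be done
None
```

I've handed the job in: the plate was felt home on the sill and let go, and the cover was pushed to its hard stop. Both were judged by force and arm position and not checked by a final picture, no verdict came back at sign-off, and I viewed 11 pictures, one over the limit of 10.

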